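Seal the glass dome and start its vacuum pump

TASK

Seal the glass dome and start its pump: push the black vent knob on top of the dome all the way down, then press the green key on the white control pad all the way down, then the blue key all the way down. Leave the red key alone, do not shift, tip or lift the dome, leave the saucer, blue lid, whisk and scraper where they lie, and finish clear of everything.

Things in the scene. Friction and masses are not known exactly. Their poses are not given: they have to be found in the camera images.
- dome: clear glass dome, 124 mm across, standing loose (about 0.7 kg) on a 12 mm thick, 170 mm wide cork trivet over an empty jar; the glass is 140 mm high with a 12 mm steel collar above it. Origin: centre of its open lower rim, 12 mm above the counter; z up.
- vent_top (a point): centre of the flat top face of the dome's black vent knob (40 mm across, 20 mm tall, on the dome's axis, white pointer line). Up, it is about 194 mm above the counter (182 mm above the dome's origin); it moves down with the knob.
- vent (a joint): push travel of the vent knob in m: 0 = fully up, 0.008 = fully home. It may start up to 2 mm down. It needs about 3 N all the way and stays where it is left (no spring); no turning is needed.
- pad: white control pad of the pump, fixed to the counter, 94 mm (its x) by 230 mm (its y), top face 35 mm above the counter, with three keys in a row along its y, 65 mm apart, in any colour order. Origin: centre of its underside; z up.
- green_top (a point): Power key of the control pad: a round green cap, 34 mm across, flat on top, that goes straight down (along the pad's vertical) 8 mm, needs about 3 N all the way and stays where it is left (no spring). This point is the centre of its top face, 51 mm above the counter when up, 43 mm when down, and moves with the key.
- green (a joint): travel of the green key in m: 0 = up, 0.008 = fully down.
- blue_top (a point): Pump key of the control pad: a round blue cap, 34 mm across, flat on top, that goes straight down (along the pad's vertical) 8 mm, needs about 3 N all the way and stays where it is left (no spring). This point is the centre of its top face, 51 mm above the counter when up, 43 mm when down, and moves with the key.
- blue (a joint): travel of the blue key in m: 0 = up, 0.008 = fully down.
- red_top (a point): Release key of the control pad: a round red cap, 34 mm across, flat on top, that goes straight down (along the pad's vertical) 8 mm, needs about 3 N all the way and stays where it is left (no spring). This point is the centre of its top face, 51 mm above the counter when up, 43 mm when down, and moves with the key.
- red (a joint): travel of the red key in m: 0 = up, 0.008 = fully down; it must stay up.
- saucer: loose white ceramic saucer, 120 mm across, 16 mm high; origin: centre of its underside.
- lid: loose blue silicone lid lying flat, 100 mm across, 28 mm high at its small middle knob; origin: centre of its underside.
- whisk: loose wooden whisk lying along its x, 255 mm long (handle from x = -135 mm, round head of 40 mm to x = +120 mm), 42 mm high; origin on the counter under the foot of the head.
- scraper: loose steel dough scraper lying flat, 150 mm (its x) by 97 mm (its y), 24 mm high at its dark wooden grip; origin on the counter near its middle.

How it is judged:
By the outcome, as a careful person would: the job done as asked, in the order asked, and still so for the second after the job is handed in, with the robot touching nothing.
It also fails if it takes over 51 s, if anything falls off the work surface, if the arm or the gripper's body presses on something with over 40 N, if the wrist force passes 120 N, or if a joint passes its speed limit or range.

ROBOT

A 6-joint arm with a two-finger parallel gripper is mounted at the origin on the work surface. World frame = base frame: x ahead of the robot, y to its left, z up, the work surface at z = 0. Lengths are in m, angles in rad, forces in N, time in s.
With the tool pointing down it reaches from about 0.375 to 0.9 m from the base axis. Payload 3.1 kg.
Tool frame: the origin (TCP) lies midway between the tips of the shut fingers; the grasp point (between the pads) lies pinch_z behind it (pinch_z is the distance from the TCP to the grasp point, in m); y points along the fingers, z is the direction in which the jaws open and shut, and the axes are right-handed (so a half turn about y gives the same grasp; the last joint's range is limited). The gripper opens to 87 mm and grips with 3 to 60 N. Pads are 19 mm wide; open, the fingers measure 117 mm over their backs; the gripper's body (75 mm by 190 mm) begins 51 mm behind the grasp point.
Start: joints at [-1.401, 0.527, 1.433, -0, 1.181, -0.178], TCP at [0.214, -0.587, 0.196] pointing down, gripper open.
Joint ranges: [-3.08, 3.08], [-0.75, 2.2], [0.22, 2.44], [-1.43, 4.57], [0, 2.65], [-2.85, 2.85]. Speed limits (rad/s): [2.79, 2.79, 3.14, 3.14, 3.14, 3.14].

INTERFACE

Orientations are given as a unit quaternion [x, y, z, w].
In Python, from rig import get_obs, camera, hand_in, pinch_z gives the robot as it stands. The module is installed in compiled form; this text tells all that it offers.
- The arm moves only by the tool arm_command, never from a script. Its argument "plan" is a list of rows, each a list of 2 entries, a list of its own where there are three numbers: the shift along the world's x, y, z in units of 25 mm (1.0 is 25 mm), then the turn about the world's z in units of 5 degrees (1.0 is 5 degrees). A call has 1 to 5 rows; each row is the pose to reach, as a shift and turn from the pose commanded when the call began; what a row does not reach only later rows make up. A row lasts 1/10 s, in which the tool goes at most 50 mm and 8.59 degrees, less where a joint would pass 70% of its speed; a pose out of reach is approached as far as the arm can. A call with a gripper value outside its range is refused whole. "fingers" is the opening, from -1 (shut) to 1 (fully open), set as the call begins (left out, the last holds). The fingers move at their own pace and stop on an object; "force" is the grip in N (left out, the last holds). Time passes only in rows, so rows that repeat a pose let the fingers close. It gives the time, the measured TCP pose, the force and the opening at its end, in the units of the state.
- get_obs(): the state, without advancing time (a new reading comes with each control period).
- camera(name): name is "side" or "top" or "wrist"; returns a dict with "pixels" (384x512x3 uint8, red, green, blue), "camera_matrix" (3x3 intrinsics, pixels), "R" (3x3) and "t" (3): a world point X has camera coordinates R X + t. Camera axes: x right, y down, z forward; pixel columns grow to the right and rows downward; lengths in m; the calibration is good to about 2 mm. The wrist camera is an equidistant fisheye: a pixel r from the principal point sees the ray r / f radians off the axis. A picture is of the moment at which its call begins. There is no depth.
- hand_in(): hands the job in, once; it reports no verdict.
The state is a dict: "time": time; "q": joint angles; "joint_velocities": joint speeds; "joint_torque": joint torques, N m; "position": TCP position; "tool_rot": TCP orientation; "ft_force": force on the tool from outside, world axes, zero at the start; "moment": the same for the moment, N m; "grip_width": finger opening in m.
Only numpy, scipy, OpenCV 4.12 (cv2) and the standard library are available. Lean on these libraries where they do the work, as an engineer would, in place of code of your own. Each camera call takes 0.05 s, during which the arm holds its last target.

## Working session

There is one attempt and no reset: what is moved stays moved. The work goes in short steps, Python scripts to look and compute and a tool call to move; the robot and the scene stay as the last step left them, time stands still between calls to the robot, and variables do not carry over. Pictures are saved under pics/ and viewed, and the job is handed in when it is done.

Besides the shell and the picture viewer there is one more tool, called as a command line: name --argument value ..., lists and objects as JSON in quotes. arm_command: Moves the arm, as the interface text tells. Its arguments: {"type":"object","properties":{"plan":{"type":"array"},"fingers":{"type":"number"},"force":{"type":"number"}},"required":["plan"]}

```bash
mkdir -p pics; python3 - <<'E'
from rig import get_obs,camera,pinch_z
import cv2,numpy as np,pickle
print(get_obs(),pinch_z)
d={}
for n in("side","top"):
    c=camera(n);d[n]=c;cv2.imwrite(f"pics/{n}0.png",c["pixels"][:,:,::-1])
    print(n,c["camera_matrix"],c["R"],c["t"])
pickle.dump(d,open("c0.pkl","wb"))
E
```

```text
{'time': 0.0, 'q': array([-1.40051055e+00,  5.28463808e-01,  1.43389777e+00, -4.09261781e-06,
        1.18141197e+00, -1.78505751e-01]), 'joint_velocities': array([ 0.00054141,  0.00267683, -0.00106839,  0.00076539,  0.0006326 ,
        0.00112693]), 'joint_torque': array([ 3.40261013e-04, -4.40043926e+01, -1.76590633e+01,  6.32942165e-02,
        5.82384481e-02, -1.87111405e-04]), 'position': array([ 0.21348784, -0.58656286,  0.1945746 ]), 'tool_rot': array([-0.12269093,  0.69715163, -0.6956095 ,  0.12269459]), 'ft_force': array([ 0.34220338,  0.20889519, -1.09099083]), 'moment': array([-0.03555402,  0.01201324, -0.05595262]), 'grip_width': 0.0871752550089681} 0.0187
side [[411.34483578   0.         262.02949706]
 [  0.         411.34483578 188.79289946]
 [  0.           0.           1.        ]] [[-0.94795831 -0.31820021 -0.01112034]
 [-0.18309917  0.57338334 -0.79856511]
 [ 0.26047981 -0.75497031 -0.6018057 ]] [0.6131161  0.23358714 1.00070062]
top [[384.84427472   0.         259.34073768]
 [  0.         384.84427472 191.03403333]
 [  0.           0.           1.        ]] [[ 9.83270766e-03 -9.99948817e-01  2.38373109e-03]
 [-9.88904812e-01 -1.00774166e-02 -1.48208363e-01]
 [ 1.48224799e-01 -8.99993647e-04 -9.88953285e-01]] [-0.00426827  0.65101994  1.22988457]
```

View pics/side0.png

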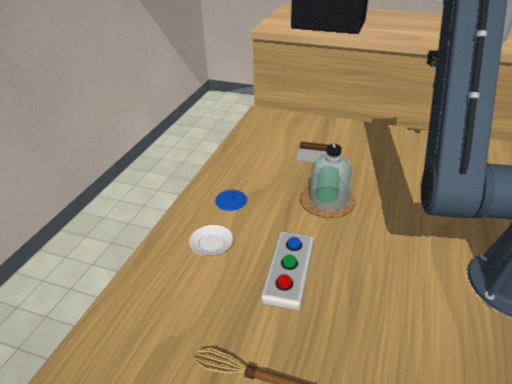

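View pics/top0.png

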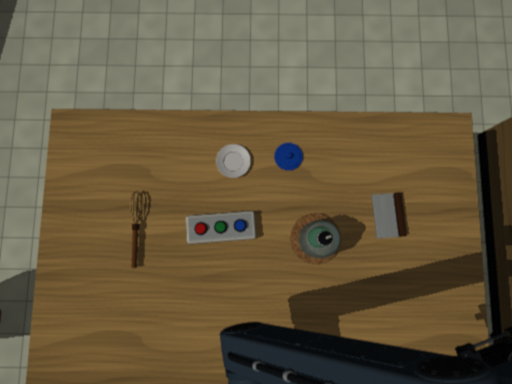

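The side view shows the knob at (334,149), the keys in order blue (294,243), green (289,262), red (284,282), and the dome on its trivet. The top view shows the knob at (325,238), with red (201,228), green (220,227) and blue (240,225). Next I'll measure these.

```bash
cat > h.py <<'E'
import cv2,numpy as np
def ray(c,uv):
    K,R,t=c["camera_matrix"],c["R"],c["t"]
    d=R.T@np.linalg.inv(K)@np.array([uv[0],uv[1],1.]);return -R.T@t,d
def plane(c,uv,z):
    o,d=ray(c,uv);return o+d*(z-o[2])/d[2]
def tri(c1,u1,c2,u2):
    o1,d1=ray(c1,u1);o2,d2=ray(c2,u2);d1=d1/np.linalg.norm(d1);d2=d2/np.linalg.norm(d2)
    s=np.linalg.lstsq(np.c_[d1,-d2],o2-o1,rcond=None)[0]
    a,b=o1+s[0]*d1,o2+s[1]*d2;return (a+b)/2,np.linalg.norm(a-b)
def mask(im,col):
    h=cv2.cvtColor(im,cv2.COLOR_RGB2HSV);H,S,V=cv2.split(h)
    if col=="red":return ((H<5)|(H>174))&(S>180)&(V>90)
    if col=="green":return (H>50)&(H<80)&(S>180)&(V>60)
    if col=="blue":return (H>100)&(H<125)&(S>170)&(V>60)
    if col=="black":return V<45
def blobs(m,box):
    x0,y0,x1,y1=box;mm=np.zeros(m.shape,np.uint8);mm[y0:y1,x0:x1]=m[y0:y1,x0:x1]
    n,l,s,c=cv2.connectedComponentsWithStats(mm);i=1+np.argmax(s[1:,4]);return c[i],s[i]
E
python3 - <<'E'
from h import *
import pickle
d=pickle.load(open("c0.pkl","rb"))
B={"side":(260,225,315,300),"top":(185,205,260,245)}
for col in("red","green","blue"):
    u={}
    for n in B:
        u[n],s=blobs(mask(d[n]["pixels"],col),B[n]);print(col,n,u[n],s,plane(d[n],u[n],.049))
    print(tri(d["side"],u["side"],d["top"],u["top"]))
for n,b in(("side",(320,140,350,165)),("top",(312,225,340,250))):
    c,s=blobs(mask(d[n]["pixels"],"black"),b);print("knob",n,c,s,plane(d[n],c,.186))
for n,b in(("side",(290,130,370,225)),("top",(280,205,350,270))):
    x0,y0,x1,y1=b
    cv2.imwrite(f"pics/z{n}.png",cv2.resize(d[n]["pixels"][y0:y1,x0:x1,::-1],None,fx=6,fy=6,interpolation=cv2.INTER_CUBIC))
E
```

```text
red side [284.         281.22981366] [277 275  15  14 161] [0.52440722 0.20255552 0.049     ]
red top [199.90140845 228.09859155] [196 224   9   9  71] [0.5263465  0.19552825 0.049     ]
(array([0.52635623, 0.19657497, 0.0416826 ]), np.float64(0.000740560763614038))
green side [289.07438017 261.11570248] [283 256  13  11 121] [0.5300901  0.13827258 0.049     ]
green top [219.7761194  226.56716418] [216 222   9  10  67] [0.53199145 0.13063946 0.049     ]
(array([0.53210971, 0.13135605, 0.04135435]), np.float64(0.0006234334223166293))
blue side [293.55371901 243.        ] [287 238  14  11 121] [0.53596459 0.07439929 0.049     ]
blue top [239.53571429 225.        ] [235 220  10  11  84] [0.53775752 0.06603754 0.049     ]
(array([0.53803765, 0.06640284, 0.04093723]), np.float64(0.0004169741064281537))
knob side [333.20535714 150.19642857] [327 145  14  11 112] [ 0.49430709 -0.17913008  0.186     ]
knob top [324.57692308 237.75384615] [318 231  15  14 130] [ 0.49494354 -0.18873321  0.186     ]
```

View pics/zside.png

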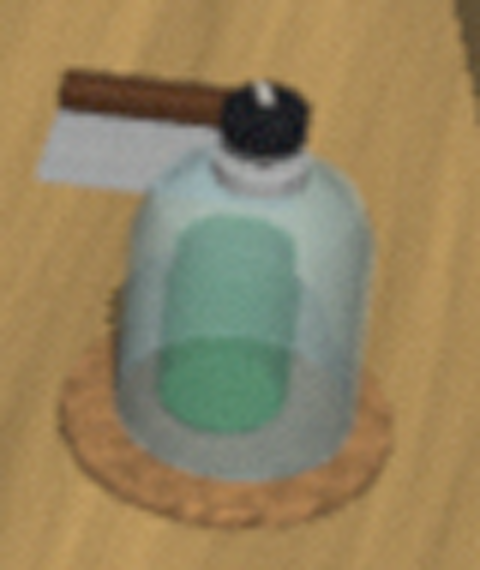

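View pics/ztop.png

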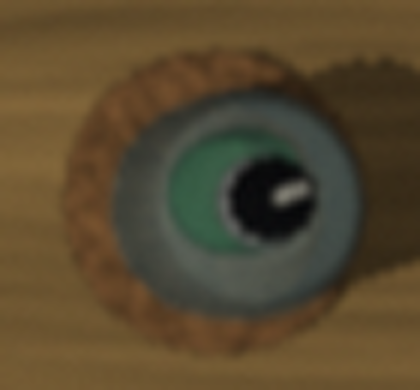

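Both views agree in x. In y they differ by 7-8 mm, and triangulation puts the caps at about 41 mm against a nominal 49, so I'll refine with the wrist camera above the targets. I'll shut the fingers, rise and approach.

arm_command --plan '[[[0, 0, 2], 0], [[0.8, 1.4, 3.2], 0], [[1.7, 2.8, 4], 0], [[2.6, 4.3, 4.4], 0], [[3.5, 5.9, 4.4], 0]]' --fingers -1 --force 20

```text
time: 0.6
position: [0.3021, -0.4396, 0.3072]
tool_rot: [0.122, -0.695, 0.698, -0.123]
ft_force: [1.1, 0.0, 0.5]
grip_width: 0.0546
```

arm_command --plan '[[[0.9, 1.5, 0], 0], [[1.8, 3, 0], 0], [[2.7, 4.5, 0], 0], [[3.6, 6, 0], 0], [[4.5, 7.5, 0], 0]]'

```text
time: 1.1
position: [0.414, -0.2505, 0.3053]
tool_rot: [-0.123, 0.697, -0.696, 0.122]
ft_force: [1.0, 0.5, 0.6]
grip_width: 0.0149
```

arm_command --plan '[[[0.6, 1.3, 0], 0], [[1.2, 2.6, 0], 0], [[1.2, 2.6, 0], 0], [[1.2, 2.6, 0], 0], [[1.2, 2.6, 0], 0]]'

```text
time: 1.6
position: [0.4433, -0.188, 0.3054]
tool_rot: [0.123, -0.696, 0.696, -0.122]
ft_force: [-0.8, -0.7, -0.8]
grip_width: 0.0005
```

```bash
python3 - <<'E'
from rig import *
import cv2,pickle
o=get_obs();print(o);c=camera("wrist");pickle.dump((o,c),open("w1.pkl","wb"))
cv2.imwrite("pics/w1.png",c["pixels"][:,:,::-1]);print(c["camera_matrix"],c["R"],c["t"])
c=camera("top");cv2.imwrite("pics/t1.png",c["pixels"][:,:,::-1])
E
```

```text
{'time': 1.6, 'q': array([-6.33293438e-01,  2.05678805e-01,  1.62797936e+00, -5.28470917e-04,
        1.30813094e+00,  5.89395441e-01]), 'joint_velocities': array([-1.82866145e-02, -8.57267535e-05, -2.94089447e-03,  2.46886854e-03,
        2.31986114e-03,  1.27509728e-03]), 'joint_torque': array([ 5.49722146e-01, -3.02331841e+01, -1.93162107e+01,  1.07442937e-01,
        4.01595666e-03, -2.61653920e-03]), 'position': array([ 0.44333609, -0.18799208,  0.30538248]), 'tool_rot': array([ 0.12268026, -0.69633999,  0.69648914, -0.12232351]), 'ft_force': array([-0.79382503, -0.71064485, -0.80396234]), 'moment': array([0.00316288, 0.01113188, 0.00930721]), 'grip_width': 0.0005084135585532136}
[[297.31863964   0.         263.40403708]
 [  0.         297.31863964 190.35395767]
 [  0.           0.           1.        ]] [[ 3.42202315e-01 -9.39626180e-01  4.65394992e-04]
 [-9.06951573e-01 -3.30172994e-01  2.61581035e-01]
 [-2.45634727e-01 -8.99357263e-02 -9.65181406e-01]] [-0.32934618  0.27883394  0.58730329]
```

View pics/w1.png

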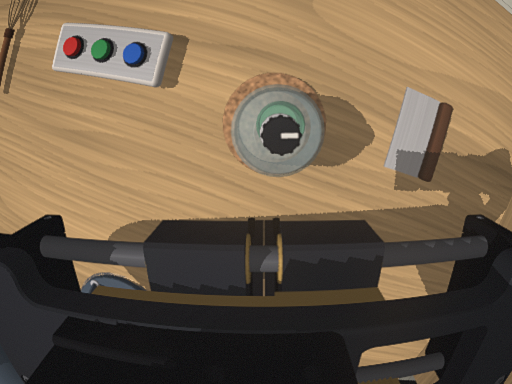

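The wrist view shows the knob at about (281,135), and the keys red (73,47), green (102,49) and blue (134,54). The shut fingertips are at about (264,255).

```bash
cat >> h.py <<'E'
def wray(c,uv):
    K,R,t=c["camera_matrix"],c["R"],c["t"]
    x=np.array([(uv[0]-K[0,2])/K[0,0],(uv[1]-K[1,2])/K[1,1]]);r=np.hypot(*x)
    d=np.r_[x/r*np.sin(r),np.cos(r)];return -R.T@t,R.T@d
def wplane(c,uv,z):
    o,d=wray(c,uv);return o+d*(z-o[2])/d[2]
def wproj(c,X):
    K=c["camera_matrix"];p=c["R"]@np.asarray(X)+c["t"];s=np.hypot(p[0],p[1]);a=np.arctan2(s,p[2])
    return K[:2,2]+K[0,0]*a*p[:2]/s
E
python3 - <<'E'
from h import *
import pickle
o,c=pickle.load(open("w1.pkl","rb"));im=c["pixels"]
print("tip",wproj(c,o["position"]),"cam",wray(c,(1,1))[0])
for col in("red","green","blue"):
    u,s=blobs(mask(im,col),(50,20,175,90));print(col,u,s,wplane(c,u,.049))
u,s=blobs(mask(im,"black"),(250,105,315,165));print("knob",u,s,wplane(c,u,.19))
d=pickle.load(open("c0.pkl","rb"))
S,T=d["side"],d["top"]
# cross-check wrist x top
def cr(uw,ut,cam):
    o1,d1=wray(c,uw);o2,d2=ray(cam,ut);d2/=np.linalg.norm(d2)
    s=np.linalg.lstsq(np.c_[d1,-d2],o2-o1,rcond=None)[0];a,b=o1+s[0]*d1,o2+s[1]*d2;return (a+b)/2,np.linalg.norm(a-b)
print(cr(u,(324.6,237.75),T),cr(u,(333.2,150.2),S))
cv2.imwrite("pics/w1z.png",cv2.resize(im[100:180,220:340,::-1],None,fx=6,fy=6,interpolation=cv2.INTER_CUBIC))
E
```

```text
tip [262.14593786 217.99781605] cam [ 0.50985399 -0.1645793   0.49406982]
red [70.21276596 45.76595745] [ 64  37  14  19 188] [0.52494485 0.19412452 0.049     ]Traceback (most recent call last):
  File "<stdin>", line 6, in <module>
  File "h.py", line 19, in blobs
    n,l,s,c=cv2.connectedComponentsWithStats(mm);i=1+np.argmax(s[1:,4]);return c[i],s[i]
                                                     ~~~~~~~~~^^^^^^^^^
    return _wrapfunc(a, 'argmax', axis=axis, out=out, **kwds)
    return bound(*args, **kwds)
ValueError: attempt to get argmax of an empty sequence
```

```bash
sed -i 's/(S>180)&(V>60)/(S>110)\&(V>40)/' h.py
python3 - <<'E'
from h import *
import pickle
o,c=pickle.load(open("w1.pkl","rb"));im=c["pixels"]
for col in("red","green","blue"):
    u,s=blobs(mask(im,col),(50,20,175,90));print(col,u,s,wplane(c,u,.049))
u,s=blobs(mask(im,"black"),(255,108,310,160));print("knob",u,s,wplane(c,u,.19))
d=pickle.load(open("c0.pkl","rb"))
S,T=d["side"],d["top"]
def cr(uw,ut,cam):
    o1,d1=wray(c,uw);o2,d2=ray(cam,ut);d2/=np.linalg.norm(d2)
    s=np.linalg.lstsq(np.c_[d1,-d2],o2-o1,rcond=None)[0];a,b=o1+s[0]*d1,o2+s[1]*d2;return (a+b)/2,np.linalg.norm(a-b)
print(cr(u,(324.6,237.75),T),cr(u,(333.2,150.2),S))
cv2.imwrite("pics/w1z.png",cv2.resize(im[100:180,220:340,::-1],None,fx=6,fy=6,interpolation=cv2.INTER_CUBIC))
cv2.imwrite("pics/w1k.png",cv2.resize(im[10:100,40:180,::-1],None,fx=5,fy=5,interpolation=cv2.INTER_CUBIC))
E
```

```text
red [70.21276596 45.76595745] [ 64  37  14  19 188] [0.52494485 0.19412452 0.049     ]
green [100.3707483   49.10544218] [ 91  39  20  20 294] [0.53044048 0.1268385  0.049     ]
blue [132.85245902  53.27540984] [124  43  20  21 305] [0.5362145  0.06329515 0.049     ]
knob [296. 145.] [293 143   6   6  10] [ 0.4893902  -0.20788731  0.19      ]
(array([ 0.49215146, -0.19833622,  0.18800935]), np.float64(0.02026007737522076)) (array([ 0.49310151, -0.20994922,  0.16820031]), np.float64(0.010519077459733897))
```

View pics/w1z.png

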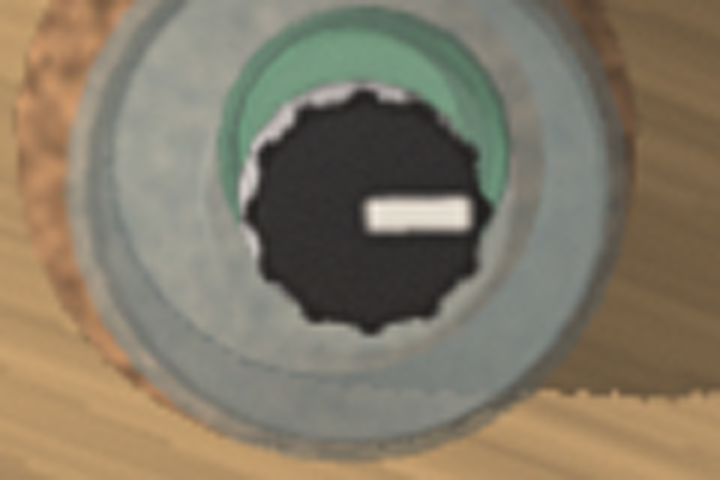

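The zoom shows the whole knob top face, centred at pixel (281.0,135.0) in the wrist image.

```bash
python3 - <<'E'
from h import *
import pickle
o,c=pickle.load(open("w1.pkl","rb"))
print(wplane(c,(281,135),.193))
d=pickle.load(open("c0.pkl","rb"));print(plane(d["top"],(324.6,237.75),.188),o["position"])
E
```

```text
[ 0.49380288 -0.18950766  0.193     ]
[ 0.494896   -0.18845938  0.188     ] [ 0.44333609 -0.18799208  0.30538248]
```

View pics/w1k.png

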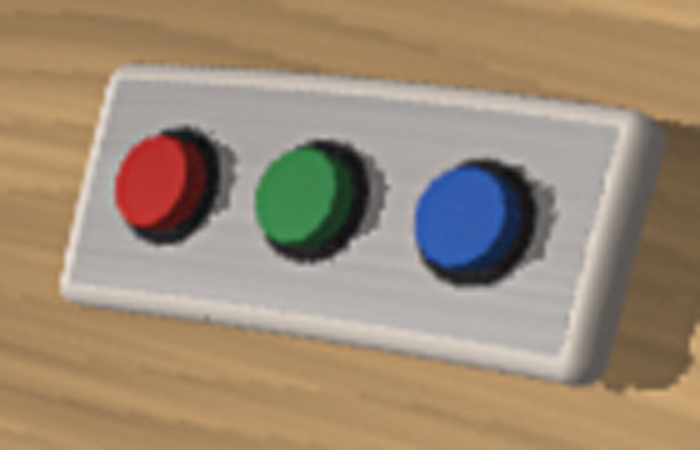

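Wrist and top agree on the knob: (0.494, -0.189), within 1.5 mm. Moving above it now.

arm_command --plan '[[[1, 0, 0], 0], [[2.03, -0.04, 0], 0], [[2.03, -0.04, -1.5], 0], [[2.03, -0.04, -3], 0], [[2.03, -0.04, -4], 0]]'

```text
time: 2.2
position: [0.493, -0.1889, 0.2031]
tool_rot: [-0.123, 0.697, -0.696, 0.121]
ft_force: [-0.2, -0.0, -0.7]
grip_width: 0.0001
```

arm_command --plan '[[[0, 0, 0], 0], [[0, 0, -0.1], 0], [[0, 0, -0.2], 0], [[0, 0, -0.3], 0], [[0, 0, -0.3], 0]]'

```text
time: 2.7
position: [0.4948, -0.1887, 0.1988]
tool_rot: [0.122, -0.696, 0.697, -0.123]
ft_force: [0.0, 0.2, -0.1]
grip_width: 0.0007
```

```bash
python3 - <<'E'
from rig import *
import cv2
o=get_obs();print(o["position"],o["ft_force"])
a=camera("side")["pixels"][120:220,280:380];b=camera("wrist")["pixels"][60:300,150:400]
import numpy as np
cv2.imwrite("pics/w2.png",np.hstack([cv2.resize(a,(400,400)),cv2.resize(b,(400,400))])[:,:,::-1])
E
```

```text
[ 0.49475749 -0.18865428  0.19884788] [ 0.01834193  0.16150742 -0.08103914]
```

View pics/w2.png

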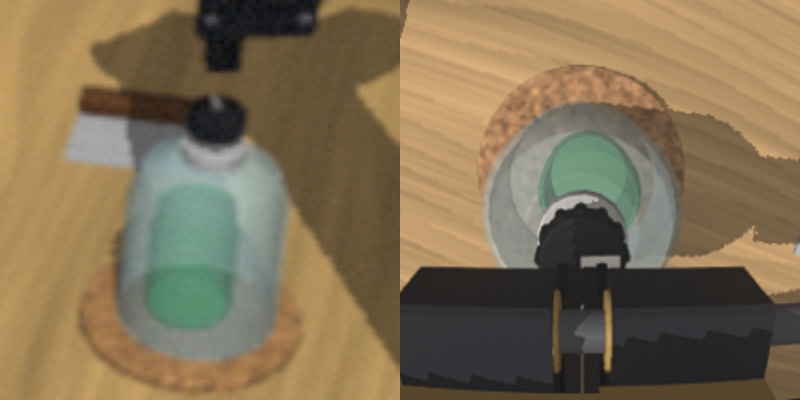

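The wrist view puts the fingertips roughly over the knob centre, but the side view shows about a 10 px gap. I'll check this against projections before pushing.

```bash
python3 - <<'E'
from rig import *
from h import *
import pickle
o=get_obs();p=o["position"];print(p)
S=camera("side");W=camera("wrist");T=camera("top")
pickle.dump((o,S,W,T),open("c2.pkl","wb"))
def pr(c,X):
    q=c["camera_matrix"]@(c["R"]@np.asarray(X)+c["t"]);return q[:2]/q[2]
print("tip side",pr(S,p),"top",pr(T,p),"wrist",wproj(W,p))
k=[.494,-.189,.193];print("knob side",pr(S,k),"top",pr(T,k),"wrist",wproj(W,k))
cv2.imwrite("pics/s2.png",cv2.resize(S["pixels"][120:180,290:380,::-1],None,fx=8,fy=8,interpolation=cv2.INTER_CUBIC))
cv2.imwrite("pics/w3.png",cv2.resize(W["pixels"][160:260,200:330,::-1],None,fx=6,fy=6,interpolation=cv2.INTER_CUBIC))
E
```

```text
[ 0.49470707 -0.18850761  0.19873298]
tip side [334.11424822 144.60493042] top [325.25248956 237.71122415] wrist [262.25141202 218.01535245]
knob side [334.20436046 146.31877505] top [325.08594149 238.01526865] wrist [262.58901274 216.26343471]
```

View pics/s2.png

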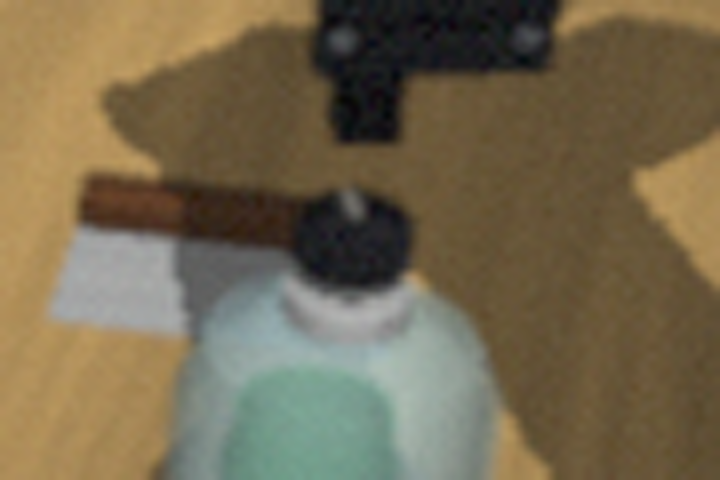

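View pics/w3.png

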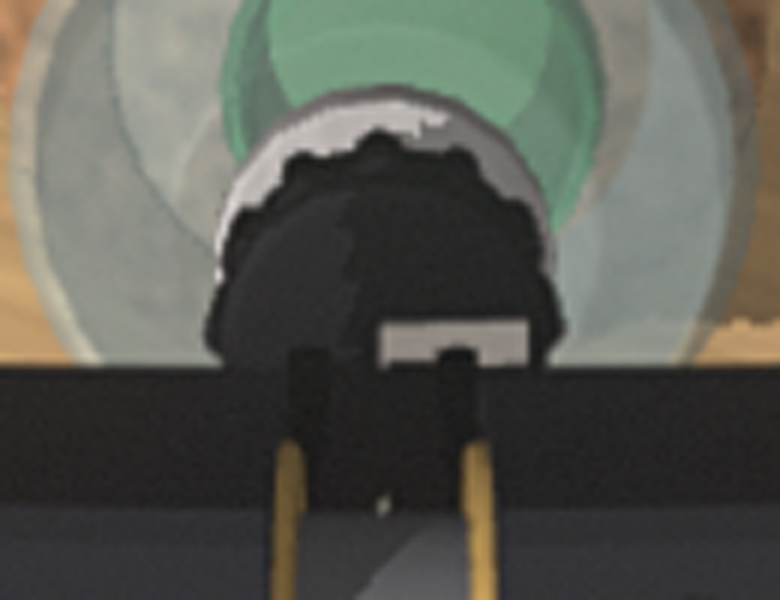

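In the side view the knob lands where expected, at (334,147). The fingertip bottom is at (336,138) against a TCP projection of (334,145), so the fingers may end a little higher than the TCP. I'll descend in small steps and watch the force.

arm_command --plan '[[[0, 0, -0.06], 0], [[0, 0, -0.12], 0], [[0, 0, -0.18], 0], [[0, 0, -0.24], 0], [[0, 0, -0.24], 0]]'

```text
time: 3.45
position: [0.4942, -0.1882, 0.1917]
tool_rot: [-0.123, 0.697, -0.696, 0.122]
ft_force: [-0.1, -1.2, 0.2]
grip_width: 0.0007
```

```bash
python3 - <<'E'
from rig import *
import cv2
o=get_obs();print(o["position"],o["ft_force"],o["moment"])
S=camera("side")
cv2.imwrite("pics/s3.png",cv2.resize(S["pixels"][120:180,290:380,::-1],None,fx=8,fy=8,interpolation=cv2.INTER_CUBIC))
E
```

```text
[ 0.49417888 -0.18821274  0.19170203] [-0.11175969 -1.16876086  0.2408455 ] [ 0.00304415 -0.01275489  0.01359429]
```

View pics/s3.png

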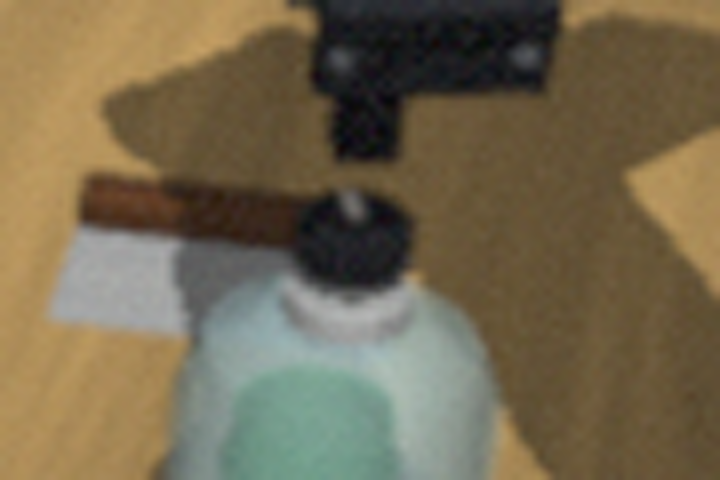

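No contact yet. The fingertip bottom is now at row 140 against knob centre row 147, so 15-20 mm still remains. I'll keep going in small steps.

arm_command --plan '[[[0, 0, -0.06], 0], [[0, 0, -0.12], 0], [[0, 0, -0.18], 0], [[0, 0, -0.24], 0], [[0, 0, -0.3], 0]]'

```text
time: 4.0
position: [0.4943, -0.1883, 0.1844]
tool_rot: [-0.123, 0.696, -0.696, 0.123]
ft_force: [0.2, -0.2, 0.3]
grip_width: 0.0003
```

arm_command --plan '[[[0, 0, -0.04], 0], [[0, 0, -0.08], 0], [[0, 0, -0.12], 0], [[0, 0, -0.16], 0], [[0, 0, -0.16], 0]]'

```text
time: 4.5
position: [0.4943, -0.1883, 0.1804]
tool_rot: [-0.123, 0.696, -0.696, 0.123]
ft_force: [-0.7, 0.2, -0.1]
grip_width: 0.0003
```

```bash
python3 - <<'E'
from rig import *
import cv2
o=get_obs();print(o["position"],o["ft_force"],o["moment"])
S=camera("side")
cv2.imwrite("pics/s4.png",cv2.resize(S["pixels"][120:180,290:380,::-1],None,fx=8,fy=8,interpolation=cv2.INTER_CUBIC))
S=camera("wrist")
cv2.imwrite("pics/w4.png",cv2.resize(S["pixels"][160:260,200:330,::-1],None,fx=6,fy=6,interpolation=cv2.INTER_CUBIC))
E
```

```text
[ 0.49430384 -0.18829086  0.18040616] [-0.70976424  0.22310447 -0.1148628 ] [-0.01205195  0.03014516  0.04573887]
```

View pics/s4.png

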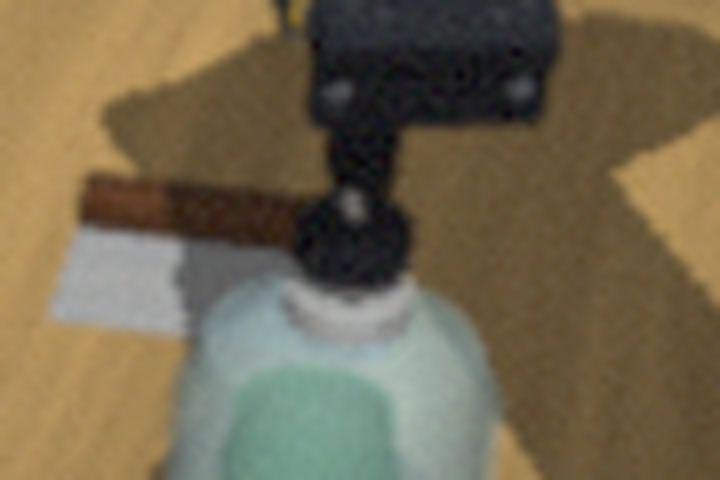

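View pics/w4.png

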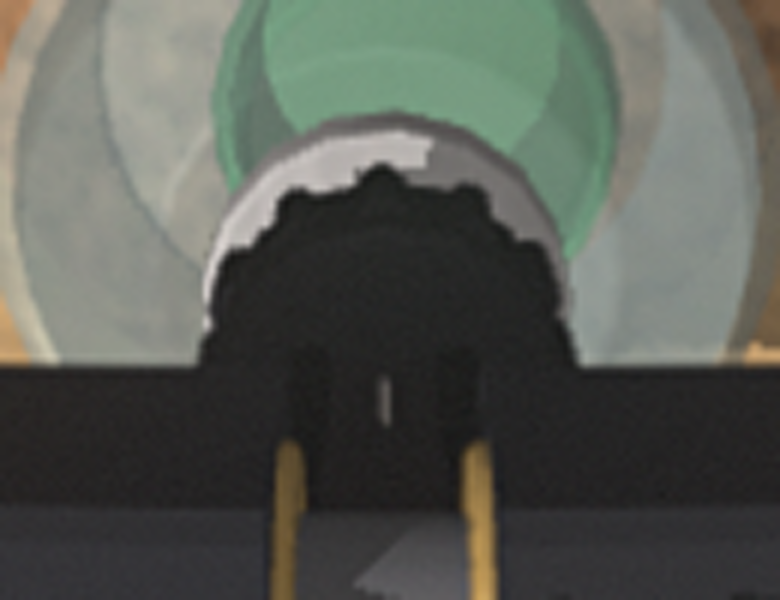

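Still no contact. The fingertip now visually meets the knob's far edge, with about 5-10 mm to go. Continuing in fine steps.

arm_command --plan '[[[0, 0, -0.04], 0], [[0, 0, -0.08], 0], [[0, 0, -0.12], 0], [[0, 0, -0.16], 0], [[0, 0, -0.16], 0]]'

```text
time: 5.1
position: [0.4942, -0.1882, 0.1763]
tool_rot: [-0.123, 0.696, -0.696, 0.123]
ft_force: [0.5, -0.1, 0.7]
grip_width: 0.0002
```

arm_command --plan '[[[0, 0, -0.03], 0], [[0, 0, -0.06], 0], [[0, 0, -0.09], 0], [[0, 0, -0.12], 0], [[0, 0, -0.12], 0]]'

```text
time: 5.6
position: [0.4943, -0.1883, 0.1734]
tool_rot: [-0.123, 0.696, -0.696, 0.123]
ft_force: [0.8, 0.2, 0.3]
grip_width: 0.0005
```

```bash
python3 - <<'E'
from rig import *
import cv2
o=get_obs();print(o["position"],o["ft_force"],o["moment"])
S=camera("side")
cv2.imwrite("pics/s5.png",cv2.resize(S["pixels"][120:180,290:380,::-1],None,fx=8,fy=8,interpolation=cv2.INTER_CUBIC))
E
```

```text
[ 0.49429129 -0.18828232  0.17342531] [0.82554966 0.22717371 0.34631195] [ 0.04919277 -0.00841468 -0.01429535]
```

View pics/s5.png

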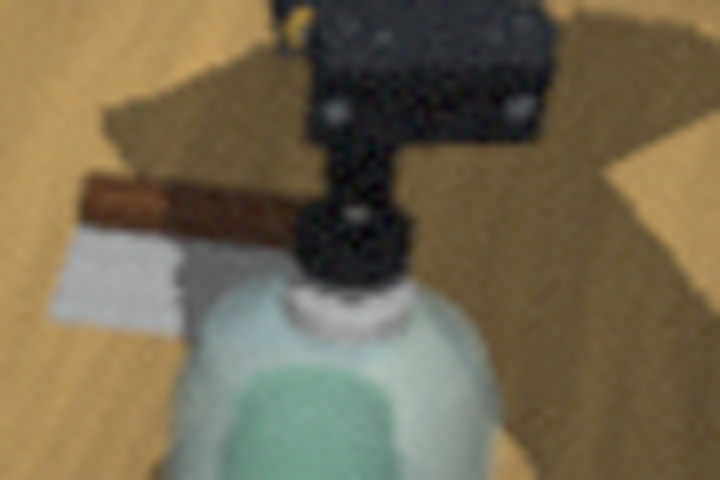

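The TCP is now 20 mm below the nominal knob top with no force, so the real tips sit about 19-20 mm short of the reported TCP (about pinch_z). Contact should be very close.

arm_command --plan '[[[0, 0, -0.03], 0], [[0, 0, -0.06], 0], [[0, 0, -0.09], 0], [[0, 0, -0.12], 0], [[0, 0, -0.12], 0]]'

```text
time: 6.15
position: [0.4943, -0.1883, 0.1704]
tool_rot: [-0.123, 0.696, -0.696, 0.123]
ft_force: [0.6, 0.2, -0.2]
grip_width: 0.0002
```

arm_command --plan '[[[0, 0, -0.03], 0], [[0, 0, -0.06], 0], [[0, 0, -0.09], 0], [[0, 0, -0.12], 0], [[0, 0, -0.12], 0]]'

```text
time: 6.65
position: [0.4943, -0.1883, 0.1674]
tool_rot: [-0.123, 0.696, -0.696, 0.123]
ft_force: [-0.1, 0.0, -0.5]
grip_width: 0.0003
```

```bash
python3 - <<'E'
from rig import *
import cv2
o=get_obs();print(o["position"],o["ft_force"],o["moment"])
S=camera("side")
cv2.imwrite("pics/s6.png",cv2.resize(S["pixels"][120:180,290:380,::-1],None,fx=8,fy=8,interpolation=cv2.INTER_CUBIC))
S=camera("wrist")
cv2.imwrite("pics/w6.png",cv2.resize(S["pixels"][160:260,200:330,::-1],None,fx=6,fy=6,interpolation=cv2.INTER_CUBIC))
E
```

```text
[ 0.49431186 -0.18828337  0.16740668] [-0.05064905  0.0071858  -0.45122578] [ 0.00933661  0.04464733 -0.01846946]
```

View pics/s6.png

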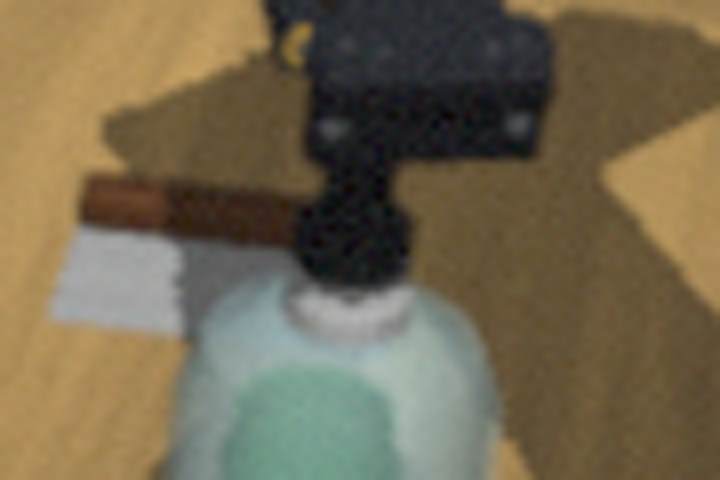

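View pics/w6.png

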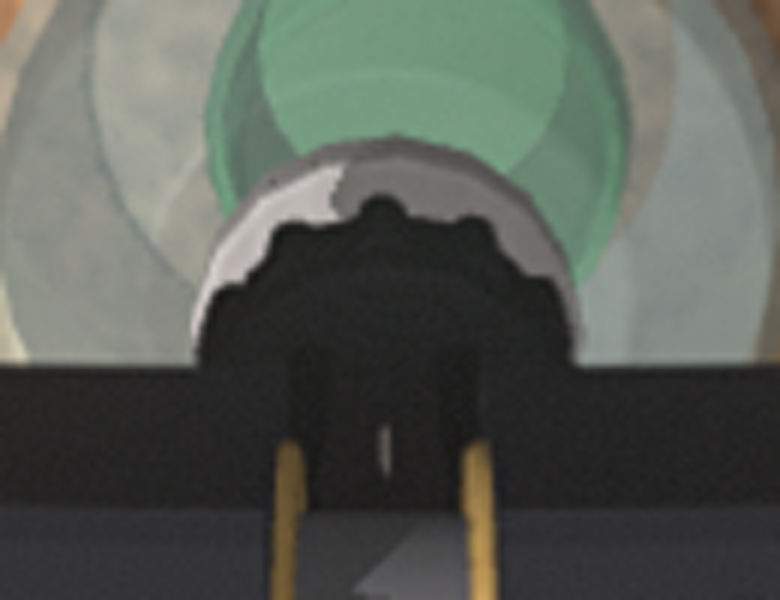

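The fingertip should now be at about row 148 in the side view, with contact predicted near row 149, so a few mm remain.

arm_command --plan '[[[0, 0, -0.03], 0], [[0, 0, -0.06], 0], [[0, 0, -0.09], 0], [[0, 0, -0.12], 0], [[0, 0, -0.12], 0]]'

```text
time: 7.25
position: [0.4945, -0.1884, 0.1646]
tool_rot: [0.123, -0.696, 0.696, -0.123]
ft_force: [-1.3, 0.5, 2.3]
grip_width: 0.0001
```

```bash
python3 -c "
from rig import *
o=get_obs();print(o['position'],o['ft_force'],o['moment'])"
```

```text
[ 0.49447697 -0.18839347  0.16462783] [-1.28985398  0.50778178  2.25007354] [0.00742522 0.04211877 0.07694405]
```

First contact: about 2.3 N at TCP z of about 0.165. That puts the tips about 28 mm above the reported TCP. I'll push on in small steps.

arm_command --plan '[[[0, 0, -0.03], 0], [[0, 0, -0.06], 0], [[0, 0, -0.09], 0], [[0, 0, -0.12], 0], [[0, 0, -0.12], 0]]'

```text
time: 7.75
position: [0.4945, -0.1884, 0.1614]
tool_rot: [0.123, -0.696, 0.696, -0.123]
ft_force: [0.1, -0.4, 1.5]
grip_width: 0.0003
```

arm_command --plan '[[[0, 0, -0.02], 0], [[0, 0, -0.04], 0], [[0, 0, -0.06], 0], [[0, 0, -0.08], 0], [[0, 0, -0.08], 0]]'

```text
time: 8.25
position: [0.4944, -0.1884, 0.1595]
tool_rot: [0.123, -0.696, 0.696, -0.123]
ft_force: [-0.3, -0.3, 1.7]
grip_width: 0.0005
```

arm_command --plan '[[[0, 0, -0.02], 0], [[0, 0, -0.04], 0], [[0, 0, -0.06], 0], [[0, 0, -0.06], 0]]'

```text
time: 8.65
position: [0.4946, -0.1885, 0.1594]
tool_rot: [0.123, -0.696, 0.697, -0.123]
ft_force: [-2.2, 1.2, 10.9]
grip_width: 0.0004
```

```bash
python3 - <<'E'
from rig import *
import cv2,numpy as np
for i in range(1):
    o=get_obs();print(o["position"],o["ft_force"],o["moment"])
S=camera("side")
print(get_obs()["ft_force"])
b=camera("wrist");print(get_obs()["ft_force"])
A=cv2.resize(S["pixels"][120:180,290:380],None,fx=5,fy=5,interpolation=cv2.INTER_CUBIC)
B=cv2.resize(b["pixels"][160:260,210:325],(345,300),interpolation=cv2.INTER_CUBIC)
cv2.imwrite("pics/s7.png",np.hstack([A,B])[:,:,::-1])
E
```

```text
[ 0.4945759  -0.18845801  0.15936349] [-2.23472083  1.21132105 10.89157547] [ 0.24698533  0.31083758 -0.03200172]
[-0.95710491  0.92873562 10.33738366]
[-2.69207832  1.59578699 10.83558666]
```

View pics/s7.png

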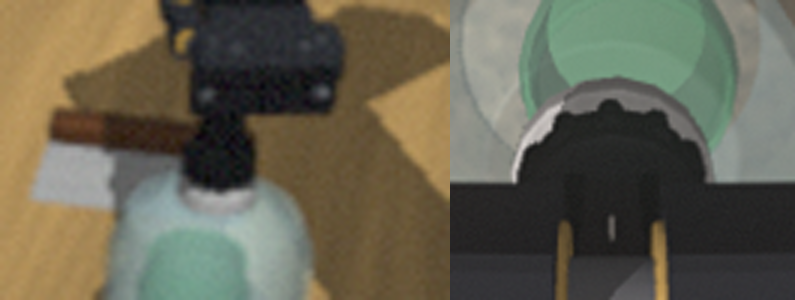

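The force jumped from about 2 N to 10.9 N while z stalled at 0.1594, so the knob is at its stop, about 6 mm after contact. That puts the tips about 26.6 mm above the TCP. Lifting straight up to check.

arm_command --plan '[[[0, 0, 0.1], 0], [[0, 0, 0.6], 0], [[0, 0, 2], 0], [[0, 0, 3.5], 0], [[0, 0, 3.5], 0]]'

```text
time: 9.25
position: [0.4973, -0.1901, 0.25]
tool_rot: [0.12, -0.694, 0.699, -0.125]
ft_force: [0.4, -0.6, 0.4]
grip_width: 0.0003
```

```bash
python3 - <<'E'
from rig import *
import cv2,numpy as np,pickle
from h import *
print(get_obs()["position"])
S=camera("side");pickle.dump(S,open("s8.pkl","wb"))
S0=pickle.load(open("c0.pkl","rb"))["side"]
f=lambda S:cv2.resize(S["pixels"][130:220,290:370],(400,450),interpolation=cv2.INTER_CUBIC)
cv2.imwrite("pics/s8.png",np.hstack([f(S0),f(S)])[:,:,::-1])
for c in (S0,S):print(blobs(mask(c["pixels"],"black"),(320,142,350,165)))
E
```

```text
[ 0.49730795 -0.19007202  0.24996826]
(array([333.20535714, 150.19642857]), array([327, 145,  14,  11, 112], dtype=int32))
(array([332.99099099, 151.79279279]), array([327, 146,  13,  12, 111], dtype=int32))
```

View pics/s8.png

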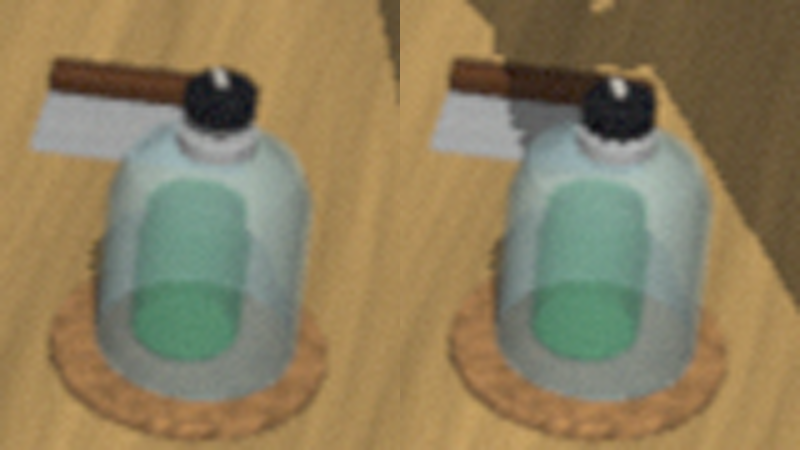

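The knob is down by about 1.6-2 px (about 6 mm) and the dome and trivet haven't moved. Next is a view above the green key.

arm_command --plan '[[[0, 1.9, 0], 0], [[0, 3.8, 0], 0], [[-0.1, 5.7, 0], 0], [[-0.2, 7.6, 0], 0], [[-0.4, 9.5, 0], 0]]'

```text
time: 9.8
position: [0.483, 0.051, 0.2439]
tool_rot: [-0.124, 0.697, -0.696, 0.121]
ft_force: [0.2, 0.7, 0.5]
grip_width: 0.0007
```

arm_command --plan '[[[0, 1.6, -0.8], 0], [[0, 3.2, -1.8], 0], [[0, 3.2, -2.8], 0], [[0, 3.2, -2.8], 0], [[0, 3.2, -2.8], 0]]'

```text
time: 10.3
position: [0.4834, 0.1289, 0.1746]
tool_rot: [-0.124, 0.696, -0.696, 0.122]
ft_force: [1.0, 0.7, 0.1]
grip_width: 0.0004
```

```bash
python3 - <<'E'
from rig import *
import cv2,numpy as np,pickle
from h import *
o=get_obs();p=o["position"];print(p)
c=camera("wrist");pickle.dump((o,c),open("w9.pkl","wb"))
cv2.imwrite("pics/w9.png",c["pixels"][:,:,::-1])
print(wproj(c,p),wproj(c,p+[0,0,.0266]))
for col in("red","green","blue"):
    u,s=blobs(mask(c["pixels"],col),(0,0,512,215));print(col,u,s,wplane(c,u,.050))
E
```

```text
[0.48343314 0.12894973 0.17455102]
[262.15430507 217.96838302] [261.9568435  233.74359894]
red [216.90482759 119.59448276] [202 105  31  30 725] [0.52557657 0.19554569 0.05      ]
green [276.28269485 134.91149273] [261 120  32  31 757] [0.53124365 0.13114733 0.05      ]
blue [484.69217687  31.25680272] [455   7  47  63 588] [ 0.76641307 -0.07126614  0.05      ]
```

View pics/w9.png

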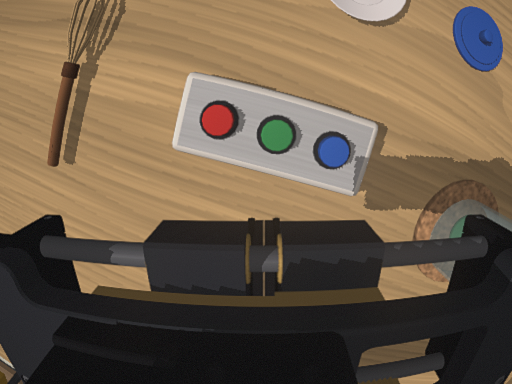

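Green is at (276,135) → (0.5312, 0.1311). Red is 64.6 mm away, which matches the stated 65 mm. Blue is therefore expected at about (0.537, 0.0665). Contact with green should come at TCP z of about 0.024 and the stop at about 0.016.

arm_command --plan '[[[1, 0.09, 0], 0], [[1.91, 0.09, -1], 0], [[1.91, 0.09, -3], 0], [[1.91, 0.09, -4.5], 0], [[1.91, 0.09, -5.6], 0]]'

```text
time: 10.85
position: [0.5326, 0.1301, 0.0345]
tool_rot: [0.122, -0.696, 0.697, -0.122]
ft_force: [-0.1, -0.1, 0.1]
grip_width: 0.0004
```

arm_command --plan '[[[0, 0, 0], 0], [[0, 0, -0.06], 0], [[0, 0, -0.12], 0], [[0, 0, -0.18], 0], [[0, 0, -0.18], 0]]'

```text
time: 11.35
position: [0.533, 0.1314, 0.0323]
tool_rot: [0.122, -0.696, 0.696, -0.124]
ft_force: [-0.1, 0.6, 0.6]
grip_width: 0.0005
```

```bash
python3 - <<'E'
from rig import *
import cv2,numpy as np
o=get_obs();print(o["position"],o["ft_force"])
S=camera("side");b=camera("wrist")
A=cv2.resize(S["pixels"][200:310,240:350],(400,400),interpolation=cv2.INTER_CUBIC)
B=cv2.resize(b["pixels"][100:300,160:360],(400,400),interpolation=cv2.INTER_CUBIC)
cv2.imwrite("pics/s10.png",np.hstack([A,B])[:,:,::-1])
E
```

```text
[0.53303176 0.13141794 0.03233054] [-0.07421232  0.62918436  0.58011069]
```

View pics/s10.png

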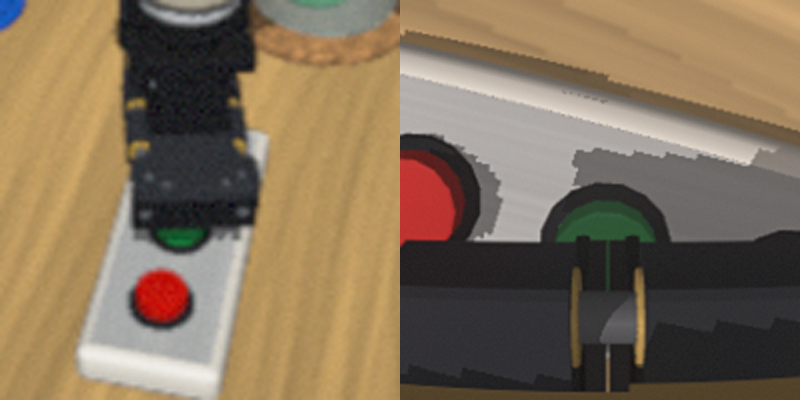

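The fingers are centred over the green key and the gripper body is clear of red. Continuing down.

arm_command --plan '[[[0, 0, -0.06], 0], [[0, 0, -0.12], 0], [[0, 0, -0.18], 0], [[0, 0, -0.24], 0], [[0, 0, -0.24], 0]]'

```text
time: 11.95
position: [0.5319, 0.1314, 0.0247]
tool_rot: [-0.123, 0.696, -0.696, 0.122]
ft_force: [0.5, 0.2, -0.9]
grip_width: 0.0004
```

arm_command --plan '[[[0, 0, -0.04], 0], [[0, 0, -0.08], 0], [[0, 0, -0.12], 0], [[0, 0, -0.16], 0], [[0, 0, -0.16], 0]]'

```text
time: 12.45
position: [0.5321, 0.1314, 0.021]
tool_rot: [-0.123, 0.696, -0.696, 0.123]
ft_force: [-1.4, 0.0, 2.6]
grip_width: 0.0006
```

arm_command --plan '[[[0, 0, -0.03], 0], [[0, 0, -0.06], 0], [[0, 0, -0.06], 0]]'

```text
time: 12.75
position: [0.5321, 0.1314, 0.0194]
tool_rot: [-0.123, 0.696, -0.696, 0.123]
ft_force: [0.5, -0.7, 2.2]
grip_width: 0.0007
```

Contact came as predicted, at about 2.5 N. I'll push to the stop at about 0.016.

arm_command --plan '[[[0, 0, -0.03], 0], [[0, 0, -0.06], 0], [[0, 0, -0.09], 0], [[0, 0, -0.12], 0], [[0, 0, -0.12], 0]]'

```text
time: 13.25
position: [0.5321, 0.1314, 0.0164]
tool_rot: [-0.123, 0.696, -0.696, 0.123]
ft_force: [-1.2, -0.3, 1.7]
grip_width: 0.0006
```

arm_command --plan '[[[0, 0, -0.02], 0], [[0, 0, -0.02], 0]]'

```text
time: 13.45
position: [0.5321, 0.1314, 0.0164]
tool_rot: [-0.123, 0.696, -0.696, 0.123]
ft_force: [-1.6, 0.0, 4.6]
grip_width: 0.0005
```

arm_command --plan '[[[0, 0, -0.03], 0], [[0, 0, -0.06], 0], [[0, 0, -0.06], 0]]'

```text
time: 13.75
position: [0.5321, 0.1314, 0.0163]
tool_rot: [0.123, -0.696, 0.696, -0.123]
ft_force: [-3.8, -0.5, 14.6]
grip_width: 0.0002
```

Firm stop: 14.6 N at z = 0.0163. Lifting and backing off to check.

arm_command --plan '[[[0, 0, 0.3], 0], [[0, 0, 1.8], 0], [[0, 0, 3.6], 0], [[-0.8, -0.8, 5], 0], [[-1.6, -1.6, 6], 0]]'

```text
time: 14.25
position: [0.4935, 0.0912, 0.1668]
tool_rot: [0.122, -0.696, 0.697, -0.125]
ft_force: [0.8, 0.1, 0.2]
grip_width: 0.0004
```

arm_command --plan '[[[0, -1, 0], 0], [[0, -1, 0], 0], [[0, -1, 0], 0]]'

```text
time: 14.55
position: [0.4924, 0.0662, 0.1645]
tool_rot: [-0.122, 0.697, -0.696, 0.122]
ft_force: [-0.2, -0.1, 0.4]
grip_width: 0.0001
```

```bash
python3 - <<'E'
from rig import *
import cv2,numpy as np,pickle
from h import *
o=get_obs();p=o["position"];print(p)
c=camera("wrist");S=camera("side")
A=cv2.resize(S["pixels"][200:310,240:350],(400,400),interpolation=cv2.INTER_CUBIC)
B=cv2.resize(c["pixels"][70:230,120:320],(400,320),interpolation=cv2.INTER_CUBIC);B=np.vstack([B,np.zeros((80,400,3),np.uint8)])
cv2.imwrite("pics/s11.png",np.hstack([A,B])[:,:,::-1])
for col,z in(("red",.05),("green",.042),("blue",.05)):
    u,s=blobs(mask(c["pixels"],col),(100,70,360,215));print(col,u,s,wplane(c,u,z))
E
```

```text
[0.49239046 0.06622472 0.16452136]
red [158.36246418 110.6991404 ] [145  96  28  31 698] [0.5256314  0.19477762 0.05      ]
green [217.34505208 123.88932292] [202 109  32  31 768] [0.53110028 0.13070109 0.042     ]
blue [262. 139.] [262 139   1   1   1] [0.53229497 0.08134585 0.05      ]
```

View pics/s11.png

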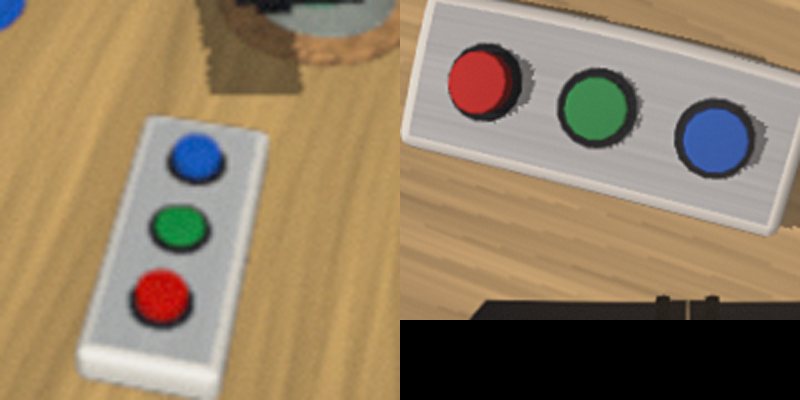

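Green is down (flat in both views) and red and blue are still up. Blue is at about pixel (277,139), consistent with the extrapolated (0.5366, 0.0662).

arm_command --plan '[[[0.9, 0, 0], 0], [[1.77, 0, -1], 0], [[1.77, 0, -2.9], 0], [[1.77, 0, -4.5], 0], [[1.77, 0, -5.4], 0]]'

```text
time: 15.15
position: [0.5341, 0.0676, 0.0257]
tool_rot: [-0.125, 0.697, -0.696, 0.121]
ft_force: [-0.5, 0.0, -0.0]
grip_width: 0.0004
```

arm_command --plan '[[[0, 0, 0], 0], [[0, 0, -0.06], 0], [[0, 0, -0.12], 0], [[0, 0, -0.18], 0], [[0, 0, -0.18], 0]]'

```text
time: 15.65
position: [0.5371, 0.0664, 0.0261]
tool_rot: [0.122, -0.696, 0.697, -0.123]
ft_force: [0.0, 0.3, -1.1]
grip_width: 0.0003
```

```bash
python3 - <<'E'
from rig import *
import cv2,numpy as np
o=get_obs();print(o["position"],o["ft_force"])
S=camera("side");b=camera("wrist")
A=cv2.resize(S["pixels"][200:310,240:350],(400,400),interpolation=cv2.INTER_CUBIC)
B=cv2.resize(b["pixels"][100:300,160:360],(400,400),interpolation=cv2.INTER_CUBIC)
cv2.imwrite("pics/s12.png",np.hstack([A,B])[:,:,::-1])
E
```

```text
[0.53707626 0.06644394 0.02605766] [ 0.01576455  0.2750073  -1.09915608]
```

View pics/s12.png

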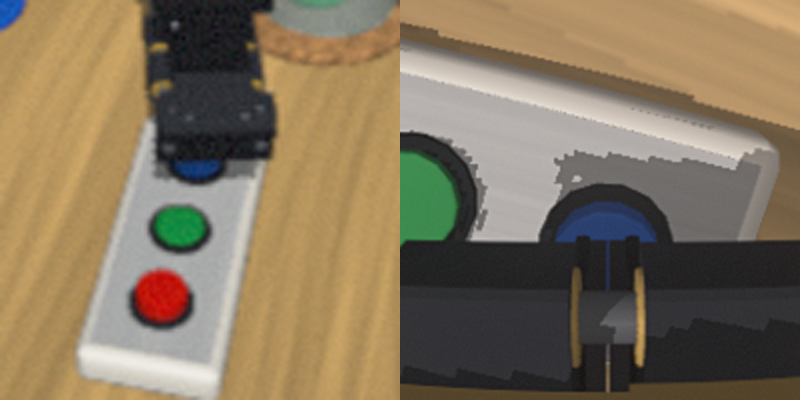

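The fingers are centred on blue, just above contact. Pressing.

arm_command --plan '[[[0, 0, -0.05], 0], [[0, 0, -0.1], 0], [[0, 0, -0.15], 0], [[0, 0, -0.2], 0], [[0, 0, -0.2], 0]]'

```text
time: 16.25
position: [0.5365, 0.0664, 0.02]
tool_rot: [0.123, -0.696, 0.696, -0.123]
ft_force: [0.8, -0.7, 1.4]
grip_width: 0.0004
```

arm_command --plan '[[[0, 0, -0.04], 0], [[0, 0, -0.08], 0], [[0, 0, -0.12], 0], [[0, 0, -0.16], 0], [[0, 0, -0.16], 0]]'

```text
time: 16.75
position: [0.5366, 0.0664, 0.0164]
tool_rot: [0.123, -0.696, 0.696, -0.123]
ft_force: [-0.8, 0.2, 4.7]
grip_width: 0.0005
```

arm_command --plan '[[[0, 0, -0.02], 0], [[0, 0, -0.04], 0], [[0, 0, -0.06], 0], [[0, 0, -0.06], 0]]'

```text
time: 17.15
position: [0.5366, 0.0664, 0.0163]
tool_rot: [0.122, -0.696, 0.697, -0.123]
ft_force: [-2.8, -0.4, 16.0]
grip_width: 0.0004
```

Firm stop again: 16 N at 0.0163. Lifting clear for the final checks.

arm_command --plan '[[[0, 0, 0.3], 0], [[0, 0, 1.8], 0], [[0, 0, 3.6], 0], [[-0.8, 0, 5.4], 0], [[-1.6, 0, 7.2], 0]]'

```text
time: 17.65
position: [0.4956, 0.0664, 0.1956]
tool_rot: [-0.123, 0.697, -0.696, 0.122]
ft_force: [0.4, 0.5, 0.2]
grip_width: 0.0004
```

arm_command --plan '[[[0, -0.8, 1], 0], [[0, -1.6, 2], 0], [[0, -2.4, 2.4], 0], [[0, -2.4, 2.4], 0], [[0, -2.4, 2.4], 0]]'

```text
time: 18.15
position: [0.4957, 0.0066, 0.254]
tool_rot: [-0.123, 0.697, -0.696, 0.122]
ft_force: [-0.0, -0.1, 0.2]
grip_width: 0.0007
```

```bash
python3 - <<'E'
from rig import *
import cv2,numpy as np,pickle
from h import *
o=get_obs();print(o["time"],o["position"],o["ft_force"])
c=camera("wrist");S=camera("side")
cv2.imwrite("pics/f_w.png",c["pixels"][:,:,::-1])
cv2.imwrite("pics/f_s.png",cv2.resize(S["pixels"][120:320,180:400,::-1],(660,600),interpolation=cv2.INTER_CUBIC))
S0=pickle.load(open("c0.pkl","rb"))["side"]
for nm,x in(("0",S0),("f",S)):
    print(nm,"knob",blobs(mask(x["pixels"],"black"),(320,142,350,165))[0],[ (k,blobs(mask(x["pixels"],k),(260,225,315,300))[0]) for k in("red","green","blue")])
d=cv2.absdiff(S0["pixels"],S["pixels"]).max(2)>60
print(cv2.connectedComponentsWithStats(d.astype(np.uint8))[2][1:])
E
```

```text
18.15 [0.49574766 0.00663146 0.25401311] [-0.03148119 -0.14201725  0.17389438]
0 knob [333.20535714 150.19642857] [('red', array([284.        , 281.22981366])), ('green', array([289.05921053, 261.15131579])), ('blue', array([293.55371901, 243.        ]))]
f knob [331.19764012 148.50147493] [('red', array([284.0955414, 281.1656051])), ('green', array([288.98473282, 261.97709924])), ('blue', array([293.5       , 243.90740741]))]
[[  302     0   141    76  3945]
 [  319     0     5     2     5]
 [  330     0     1     2     2]
 [  332     0     2     2     2]
 [  337     0     1     1     1]
 [  340     0     5     3     6]
 [  351     1     1     1     1]
 [  355     1     1     1     1]
 [  359     0     1     1     1]
 [  421     0    91   230 13314]
 [  329     3     1     1     1]
 [  334     2     3     2     3]
 [  346     3     2     2     3]
 [  352     3     1     1     1]
 [  356     2     3     2     3]
 [  311     4     1     1     1]
 [  331     4     1     1     1]
 [  344     5     1     1     1]
 [  354     4     1     1     1]
 [  358     5     3     4     5]
 [  308  
[... 2030 characters left out ...]
  521]
 [  392   150    10    18    66]
 [  405   174    15    28   179]
 [  376   187     2     2     2]
 [  301   189     5     4    11]
 [  303   193     5     4     8]
 [  381   197    27    39   382]
 [  481   203     1     1     1]
 [  480   205     2     5     7]
 [  479   210     1     2     2]
 [  477   212     3     2     4]
 [  458   215     1     2     2]
 [  473   215     3     2     5]
 [  477   215     3     3     4]
 [  495   215     2     3     3]
 [  460   216     2     2     2]
 [  468   217     1     1     1]
 [  481   216     1     1     1]
 [  289   237    11     3    22]
 [  412   236    74    69  2101]
 [  285   254    10     4    20]
 [  486   293     8     6    19]]
```

View pics/f_w.png

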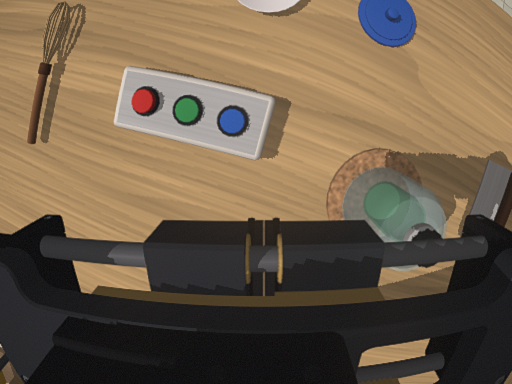

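View pics/f_s.png

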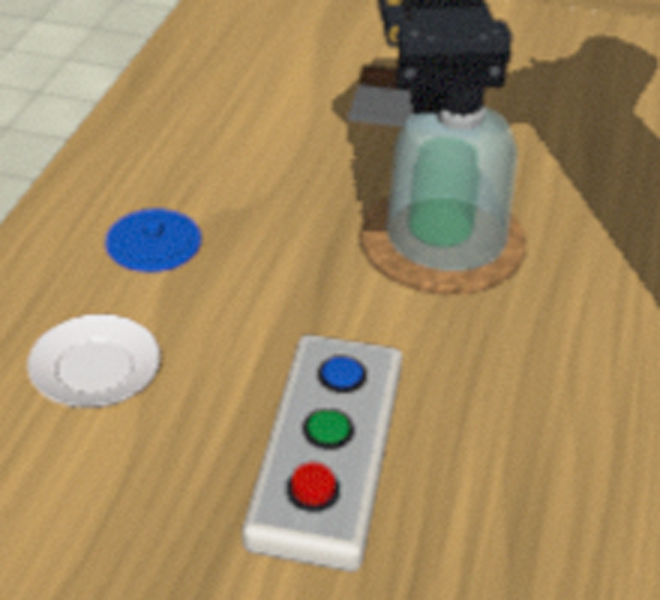

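Both keys are down, red is up, and the saucer and lid are unmoved. The gripper hides the knob from the side camera, so I'll move clear and check the knob once more.

arm_command --plan '[[[-0.6, 1.2, 1], 0], [[-1.2, 2.4, 2], 0], [[-1.2, 3.6, 2.4], 0], [[-1.2, 3.6, 2.4], 0], [[-1.2, 3.6, 2.4], 0]]'

```text
time: 18.75
position: [0.4657, 0.0974, 0.3137]
tool_rot: [0.124, -0.696, 0.696, -0.123]
ft_force: [-0.5, 0.3, 1.0]
grip_width: 0.0006
```

```bash
python3 - <<'E'
from rig import *
import cv2,numpy as np,pickle
from h import *
o=get_obs();print(o["time"],o["position"],np.abs(o["joint_velocities"]).max())
T=camera("top");S=camera("side");s8=pickle.load(open("s8.pkl","rb"))
print(blobs(mask(S["pixels"],"black"),(320,142,350,165)),blobs(mask(s8["pixels"],"black"),(320,142,350,165)))
f=lambda S:cv2.resize(S["pixels"][130:220,290:370],(400,450),interpolation=cv2.INTER_CUBIC)
cv2.imwrite("pics/f2.png",np.hstack([f(s8),f(S)])[:,:,::-1])
cv2.imwrite("pics/f3.png",T["pixels"][:,:,::-1])
E
```

```text
18.75 [0.46565344 0.09739108 0.31370658] 0.03262226560123296
(array([333.49386503, 148.30368098]), array([320, 142,  30,  16, 326], dtype=int32)) (array([332.99099099, 151.79279279]), array([327, 146,  13,  12, 111], dtype=int32))
```

View pics/f2.png

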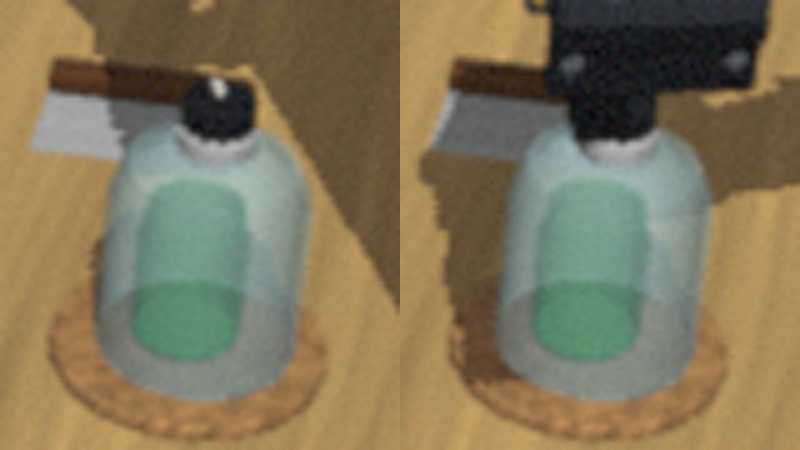

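View pics/f3.png

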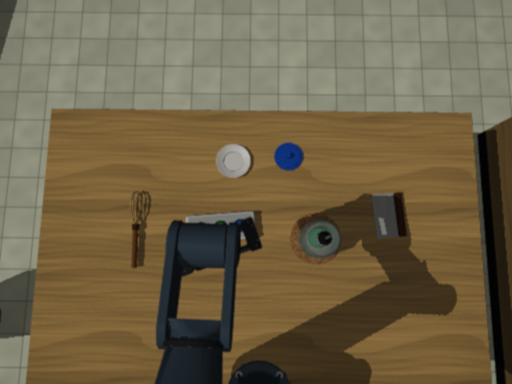

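The top view shows the dome, saucer, lid, whisk and scraper where they started. The arm is still and clear, so I'm handing in.

```bash
python3 -c "
from rig import *
print(hand_in())"
```

```text
the job is handed in; nothing more can be done
None
```

I pressed the vent knob, then the green key, then the blue key, each to a firm stop, and handed the job in at about 19 s. `hand_in()` gave no verdict.

| Part | Force at the stop | Reported TCP height at the stop |
|---|---|---|
| Vent knob | 10.9 N | 0.159 m |
| Green key | 14.6 N | 0.0163 m |
| Blue key | 16.0 N | 0.0163 m |

**Checks that passed:**
- In the last clear views, green and blue are flat and down and red is still up.
- The dome and trivet stand where they started. The saucer, lid, whisk and scraper also lie where they were.
- The gripper is about 0.3 m up and touching nothing.

**Checks that failed or disagreed:**
- **Fingertip height:** contact came about 27 mm lower in reported TCP height than expected. I found each contact in small force-watched steps. All three stops agreed with the same offset.
- **Side camera:** it disagreed with the other cameras by 7–8 mm in y for the keys, and by about 10 mm for the knob. I used the wrist and top cameras for positions.
- **Vent knob:** I felt only about 6 mm of travel, which fits a start about 2 mm down. In the last side picture the gripper hid the knob. The side view taken just after the press showed it down, and the final top view showed the dome in place.

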